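Open the leak-test rig's air stop valve to its stop and ease it back a quarter turn

TASK

Open the air stop valve on the leak-test rig fully: turn its handwheel counter-clockwise, letting your hand rise with it, until you feel the stem come up against its stop, and do not force it there. Then ease the wheel back clockwise by a quarter turn so that it cannot seize open, and let go. Leave the other things on the bench where they are.

Things in the scene. Friction and masses are not known exactly. Their poses are not given: they have to be found in the camera images.
- wheel_hub (a point): Handwheel of the air stop valve: dark cast-iron wheel, level, the only wheel on the rig. Point: on the stem axis at mid-height of spokes and rim, 190 to 215 mm above the bench; z up, x along one of three equal spokes 120 deg apart, turning with the wheel. Rim 133 mm outside, 107 mm inside, 13 mm thick. Hub 24 mm dia, from 11 mm below to 20 mm above the point. Turning counter-clockwise raises it 12 mm a turn.
- spoke_mid (a point): Middle of that spoke, 32 mm from the stem axis, axes as the hub's. Spokes 10 mm wide, 9 mm high, 41 mm free length from hub to rim; open below for 25 mm except for the 15 mm stem. Turning takes a steady 0.2 N m (6 N here) either way; the wheel stays where it is left. At the stop it winds up springily, 7 degrees at 1 N m (31 N here); more than that, at any time, strains the stem.
- rig: Leak-test rig fixed to the bench: grey plate 170 x 375 mm with bronze globe valve, gauge (top 157 mm high) and test pot (125 mm) in line along its y. Origin on the bench under the stem; z up, y towards gauge and pot. The valve starts part open, 0.4 to 0.75 turn short of its stop. The stop is inside, unmarked, at a height that differs each time: there the resistance climbs steeply.
- torch_a: Orange hand torch 150 mm long, lying; bystander. Origin: middle of its underside.
- torch_b: Second orange hand torch, as the first; bystander.
- screwdriver: Screwdriver 200 mm long, lying; bystander. Origin: middle of its underside.
- spanner: Open-ended spanner 190 mm long, lying; bystander. Origin: middle of its underside.
- socket: Steel socket 27 mm dia, 32 mm high, standing on the rig's base plate; bystander. Origin: centre of its foot.
- plug: Brass pipe plug 30 mm wide, 26 mm high, standing on the rig's base plate; bystander. Origin: centre of its foot.
- grease: Jar 60 mm dia, 70 mm high; bystander. Origin: centre of its foot.

How it is judged:
By the outcome, as a careful person would: the job done as asked, in the order asked, and still so for the second after the job is handed in, with the robot touching nothing.
It also fails if it takes over 67 s, if anything falls off the work surface, if the arm or the gripper's body presses on something with over 40 N, if the wrist force passes 120 N, or if a joint passes its speed limit or range.

ROBOT

A 6-joint arm with a two-finger parallel gripper is mounted at the origin on the work surface. World frame = base frame: x ahead of the robot, y to its left, z up, the work surface at z = 0. Lengths are in m, angles in rad, forces in N, time in s.
With the tool pointing down it reaches from about 0.375 to 0.9 m from the base axis. Payload 3.1 kg.
Tool frame: the origin (TCP) lies at the very end of the fingers, on their centre line; the grasp point (between the pads) lies 19 mm behind it (manip.grasp_offset is the distance from the TCP to the grasp point, in m); y points along the fingers, z is the direction in which the jaws open and shut, and the axes are right-handed (so a half turn about y gives the same grasp; the last joint's range is limited). The gripper opens to 85 mm and grips with 20 to 120 N. Pads are 22 mm wide; open, the fingers measure 114 mm over their backs; the gripper's body (76 mm by 85 mm) begins 54 mm behind the grasp point. The pads swing forward as they close: fully open they stand 13 mm farther back than shut.
Start: joints at [-1.391, 0.527, 1.433, -0, 1.181, -0.178], TCP at [0.219, -0.585, 0.231] pointing down, gripper open.
Joint ranges: [-3.08, 3.08], [-0.75, 2.2], [0.22, 2.44], [-1.43, 4.57], [0, 2.65], [-2.85, 2.85]. Speed limits (rad/s): [2.79, 2.79, 3.14, 3.14, 3.14, 3.14].

INTERFACE

Orientations are given as a unit quaternion [x, y, z, w].
In Python, from station import manip gives the robot as it stands.
- The arm moves only by the tool apply_moves, never from a script. Its argument "motion" is a list of rows, each a list of 5 numbers: the finger opening in mm, from 0 to 85.4, then the shift along the tool's x, y, z in units of 30 mm (1.0 is 30 mm), then the turn about the tool's y in units of 10 degrees (1.0 is 10 degrees). In form: [[fingers, x, y, z, twist], ...]. A call has 1 to 12 rows; each row is the pose to reach, as a shift and turn from the pose commanded when the call began, along the tool's axes at that moment; what a row does not reach only later rows make up. A row lasts 1/8 s, in which the tool goes at most 62.5 mm and 10.7 degrees, less where a joint would pass 70% of its speed; a pose out of reach is approached as far as the arm can. A call with a gripper value outside its range is refused whole. The fingers move at their own pace and stop on an object; "squeeze" is the grip in N (left out, the last holds). Time passes only in rows, so rows that repeat a pose let the fingers close. It gives the time, the measured TCP pose, the force and the opening at its end, in the units of the state.
- manip.sense(): the state, without advancing time (a new reading comes with each control period).
- manip.snapshot(name): name is "side" or "top" or "wrist"; returns the picture (480x640x3 uint8, red, green, blue); there is no depth.
- manip.get_calibration(name): a dict with "intrinsics" (3x3 intrinsics, pixels), "dist_coeffs" ([k1, k2, p1, p2, k3] as OpenCV has them; the pictures are not rectified), "extrinsics" (4x4, takes a point from camera to world coordinates). Camera axes: x right, y up, looking along -z (the intrinsics and any distortion apply to the point x, -y, -z); pixel columns grow to the right and rows downward; lengths in m; the calibration is good to about 2 mm. A picture is of the moment at which its call begins: read the wrist's pose just before it. get_calibration takes no time and is no camera call; for the wrist camera it gives the pose at the moment of the call.
- manip.sign_off(): hands the job in, once; it reports no verdict.
The state is a dict: "t": time; "q": joint angles; "qd": joint speeds; "tau": joint torques, N m; "tcp_pos": TCP position; "tool_rot": TCP orientation; "force": force on the tool from outside, world axes, zero at the start; "ft_torque": the same for the moment, N m; "finger_gap": opening from 0.0 (shut) to 1.0 (fully open).
Only numpy, scipy, OpenCV 4.12 (cv2) and the standard library are available. Lean on these libraries where they do the work, as an engineer would, in place of code of your own. Each camera call takes 0.05 s, during which the arm holds its last target.

## Working session

There is one attempt and no reset: what is moved stays moved. The work goes in short steps, Python scripts to look and compute and a tool call to move; the robot and the scene stay as the last step left them, time stands still between calls to the robot, and variables do not carry over. Pictures are saved under pics/ and viewed, and the job is handed in when it is done.

Besides the shell and the picture viewer there is one more tool, called after "Request:" by a JSON object that holds its "name" and its "arguments", one argument or row to a line. apply_moves: Moves the arm, as the interface text tells. Its arguments: {"type":"object","properties":{"motion":{"type":"array"},"squeeze":{"type":"number"}},"required":["motion"]}

```bash
ls; mkdir -p pics
python3 - <<'E'
from station import manip
import cv2
s=manip.sense(); print(s)
for n in ["side","top","wrist"]:
    c=manip.get_calibration(n); print(n,c)
    cv2.imwrite(f"pics/{n}0.png",manip.snapshot(n)[:,:,::-1])
E
```

```text
pics
{'t': 0.0, 'q': array([-1.39052528e+00,  5.28469510e-01,  1.43391995e+00,  2.41952109e-05,
        1.18135795e+00, -1.78480049e-01]), 'qd': array([-0.00043439, -0.00110153, -0.00104114, -0.00113947, -0.00105907,
        0.00147728]), 'tau': array([-6.64046675e-04, -4.42351663e+01, -1.78026170e+01, -1.87496339e-04,
        8.56473343e-03,  1.68179177e-07]), 'tcp_pos': array([ 0.21935648, -0.58448072,  0.23032593]), 'tool_rot': array([-0.12614808,  0.69652347, -0.69499981,  0.12616253]), 'force': array([-0.42931904,  0.08004289, -0.9319483 ]), 'ft_torque': array([ 0.01773055, -0.0551024 ,  0.01735164]), 'finger_gap': 1.0027823355855072}
side {'intrinsics': array([[586.74548158,   0.        , 324.36086144],
       [  0.        , 586.74548158, 240.31846093],
       [  0.        ,   0.        ,   1.        ]]), 'dist_coeffs': array([-0.049631,  0.      ,  0.      ,  0.      ,  0.      ]), 'extrinsics': array([[-0.98887425,  0.09479767, -0.11463474,  0.49926122],
       [-0.14868988, -0.60731049,  0.78042635,  0.58644254],
       [ 0.00436372,  0.78878854,  0.61464916,  0.66524308],
 
[... 399 characters left out ...]
   [-0.99990115, -0.01372856,  0.00303576, -0.09052608],
       [ 0.0012842 ,  0.12583648,  0.99205017,  1.03929129],
       [ 0.        ,  0.        ,  0.        ,  1.        ]])}
wrist {'intrinsics': array([[373.32898209,   0.        , 317.1364562 ],
       [  0.        , 373.32898209, 232.12533304],
       [  0.        ,   0.        ,   1.        ]]), 'dist_coeffs': array([-0.0172055,  0.       ,  0.       ,  0.       ,  0.       ]), 'extrinsics': array([[ 0.35210326,  0.89063157,  0.28774763,  0.29327206],
       [-0.93595714,  0.33595018,  0.10545951, -0.5578562 ],
       [-0.0027433 , -0.30645209,  0.95188213,  0.37265046],
       [ 0.        ,  0.        ,  0.        ,  1.        ]])}
```

View pics/top0.png

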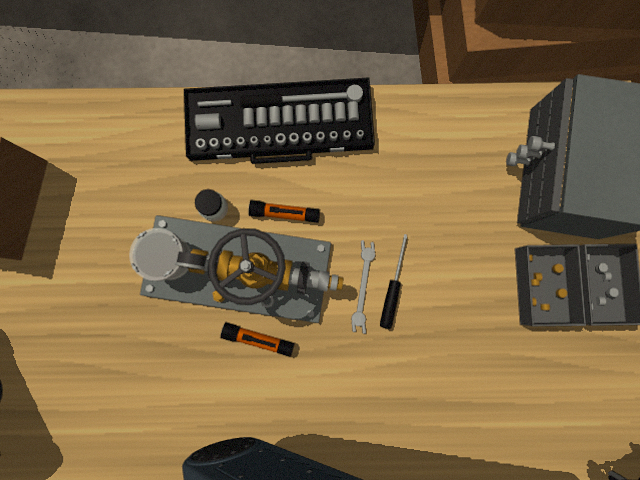

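View pics/side0.png

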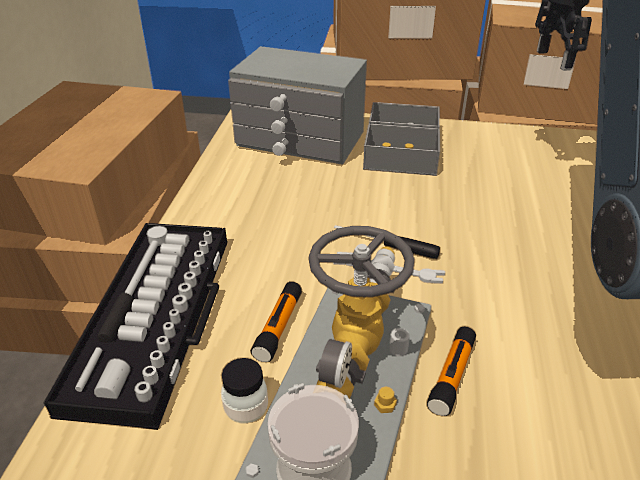

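View pics/wrist0.png

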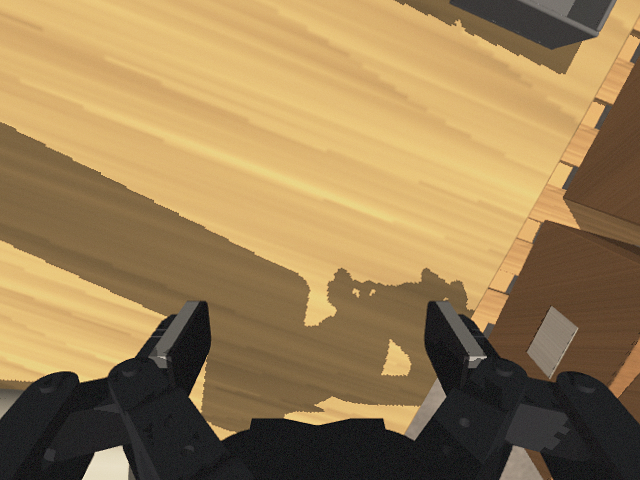

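The top view shows the wheel at about (246,266), with the torches, spanner and screwdriver clear of it. The side view shows the wheel at (361,260). Next I'll measure the hub and the rim.

```bash
cat > h.py <<'E'
import numpy as np, cv2
from station import manip
def ray(n,uv,c=None):
    c=c or manip.get_calibration(n)
    p=cv2.undistortPoints(np.array([[uv]],float),c["intrinsics"],c["dist_coeffs"])[0,0]
    E=c["extrinsics"]; d=E[:3,:3]@np.array([p[0],-p[1],-1.]); return E[:3,3],d/np.linalg.norm(d)
def plane(n,uv,z,c=None):
    o,d=ray(n,uv,c); return o+d*(z-o[2])/d[2]
def tri(a,b):
    (o1,d1),(o2,d2)=a,b
    M=np.stack([d1,-d2],1); s=np.linalg.lstsq(M,o2-o1,rcond=None)[0]
    p,q=o1+s[0]*d1,o2+s[1]*d2; return (p+q)/2,np.linalg.norm(p-q)
E
python3 - <<'E'
import cv2
a=cv2.imread('pics/top0.png')[220:315,195:300]; b=cv2.imread('pics/side0.png')[215:305,300:425]
cv2.imwrite('pics/tc.png',cv2.resize(a,None,fx=6,fy=6,interpolation=cv2.INTER_NEAREST))
cv2.imwrite('pics/sc.png',cv2.resize(b,None,fx=6,fy=6,interpolation=cv2.INTER_NEAREST))
E
```

```text
(no output)
```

View pics/tc.png

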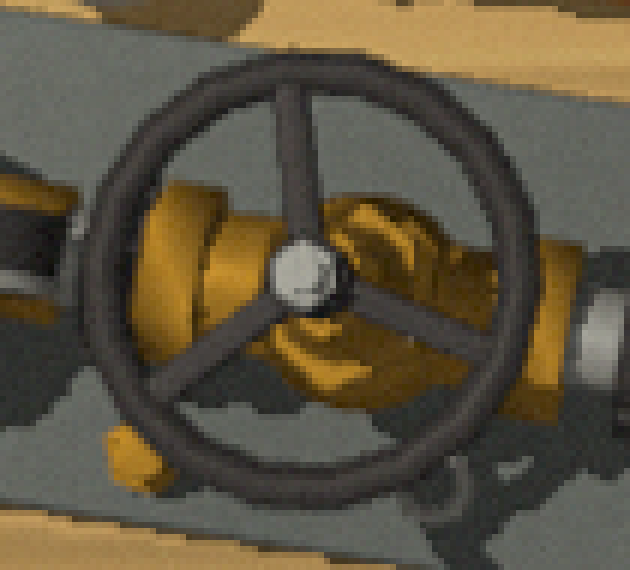

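View pics/sc.png

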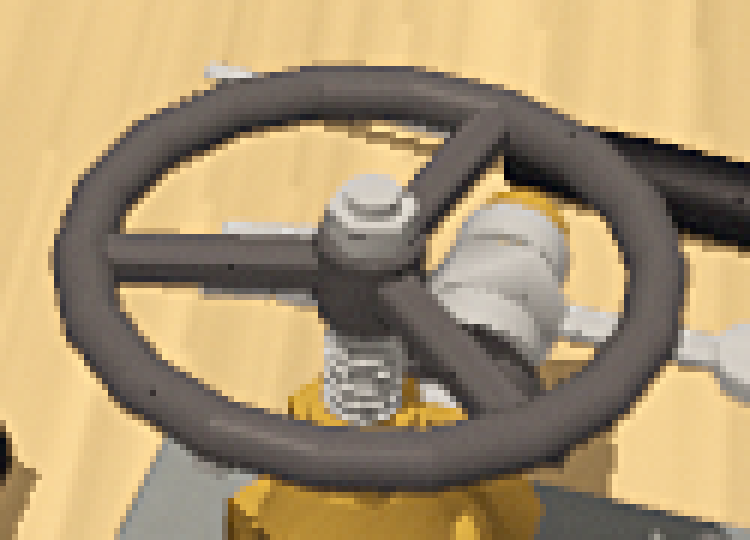

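The crops show three spokes, the dark hub and a lighter cap at about top px (246,265.5) and side px (362,249). I'll fit the rim in both views.

Run:
```python
from h import *
# hand-read from 6x crops: outer rim edge points
def P(l,o): return [((x)/6-.5+o[0],(y)/6-.5+o[1]) for x,y in l]
top=P([(82,290),(540,285),(310,52),(300,510),(140,130),(485,130),(130,435),(480,440)],(195,220))
side=P([(55,255),(685,265),(365,65),(390,492),(150,120),(590,125),(140,410),(620,405)],(300,215))
et=cv2.fitEllipse(np.array(top,np.float32)); es=cv2.fitEllipse(np.array(side,np.float32)); print(et,es)
p,e=tri(ray('top',et[0]),ray('side',es[0])); print('rim c',p,e)
ct=P([(303,272)],(195,220))[0]; cs=P([(374,195)],(300,215))[0]
print('cap',tri(ray('top',ct),ray('side',cs)))
for z in (p[2],):
  for n,l in(('top',top),('side',side)):
    Q=np.array([plane(n,u,z)[:2] for u in l]); print(n,np.round(np.linalg.norm(Q-p[:2],axis=1)*1e3,1), Q.mean(0))
  for name,px in (('up',(291,85)),('ll',(160,395)),('lr',(490,355))):
    d=plane('top',P([px],(195,220))[0],z)-p; print(name,np.linalg.norm(d),np.degrees(np.arctan2(d[1],d[0])))
from scipy.spatial.transform import Rotation as R
s=manip.sense(); print(R.from_quat(s['tool_rot']).as_matrix(), s['t'],s['q'])
```

```text
((246.2342071533203, 266.66607666015625), (76.22489929199219, 77.50042724609375), 47.543724060058594) ((361.3513488769531, 260.4500732421875), (70.92521667480469, 104.63736724853516), 91.9617919921875)
rim c [0.53493561 0.02438555 0.19638211] 0.00031702454975595637
cap (array([0.53601548, 0.02360961, 0.21720248]), np.float64(0.0010725353443450747))
top [65.2 65.6 66.5 64.4 66.3 66.1 66.5 66.3] [0.53481088 0.02493231]
side [66.2 65.7 73.7 65.1 70.3 72.3 63.6 61.9] [0.53499193 0.01906759]
up 0.05730435940985006 5.799787901625507
ll 0.052946333742857996 126.38242873010252
lr 0.05554025991610347 -112.66945713356475
[[-9.36331051e-01 -3.21703981e-04  3.51118298e-01]
 [-3.51118317e-01  1.71349576e-03 -9.36329532e-01]
 [-3.00418775e-04 -9.99998480e-01 -1.71735544e-03]] 0.15 [-1.39049680e+00  5.28287617e-01  1.43362559e+00 -9.96363303e-06
  1.18142285e+00 -1.78462157e-01]
```

The hub is at (0.535, 0.024, 0.197) and its cap top at 0.217, which agrees with the given +20 mm. I'll move above it, pre-twisted towards one end of joint 6's range so there is about 300° of turn available.

Request:
{"name": "apply_moves", "arguments": {
  "motion": [
    [85,-1.2,-0.6,-1.1,0.6],
    [85,-2.7,-1.2,-2.4,1.4],
    [85,-4.2,-1.8,-3.8,2.2],
    [85,-5.7,-2.4,-5.1,3.0],
    [85,-7.2,-2.4,-6.5,3.8],
    [85,-8.7,-2.4,-7.8,4.6],
    [85,-10.2,-2.4,-9.2,5.4],
    [85,-11.7,-2.4,-10.5,6.2],
    [85,-13.2,-2.4,-11.9,7.0],
    [85,-14.7,-2.4,-13.2,7.8],
    [85,-16.0,-2.4,-14.4,8.5],
    [85,-16.97,-2.4,-15.3,9.1]
  ]
}}

```text
t: 1.65
tcp_pos: [0.5355, 0.0256, 0.3031]
tool_rot: [-0.408, -0.577, 0.577, 0.408]
force: [0.9, -0.7, -0.5]
finger_gap: 0.996
```

Run:
```python
from h import *
s=manip.sense(); print(s['t'],s['tcp_pos'],s['q'],s['force'],s['ft_torque'])
c=manip.get_calibration('wrist'); cv2.imwrite('pics/w1.png',manip.snapshot('wrist')[:,:,::-1])
cv2.imwrite('pics/s1.png',manip.snapshot('side')[:,:,::-1])
```

```text
1.65 [0.53548405 0.02563606 0.30307971] [-1.60773796e-01  3.26406552e-01  1.56394572e+00  9.52781086e-05
  1.25154024e+00  2.64132936e+00] [ 0.94766454 -0.68116322 -0.46809438] [-0.0156954   0.03793381 -0.02340657]
```

View pics/w1.png

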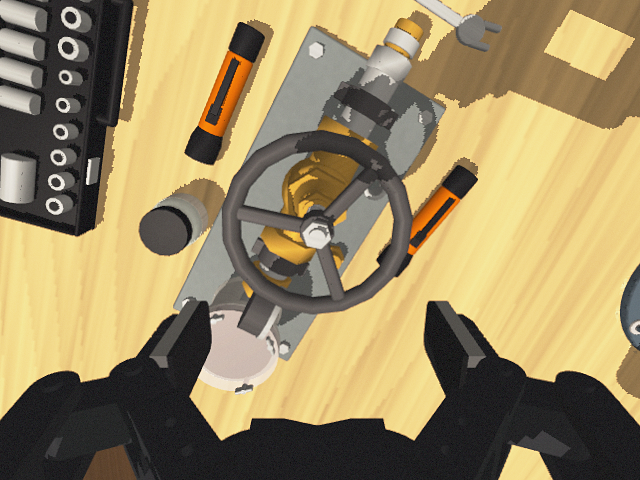

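View pics/s1.png

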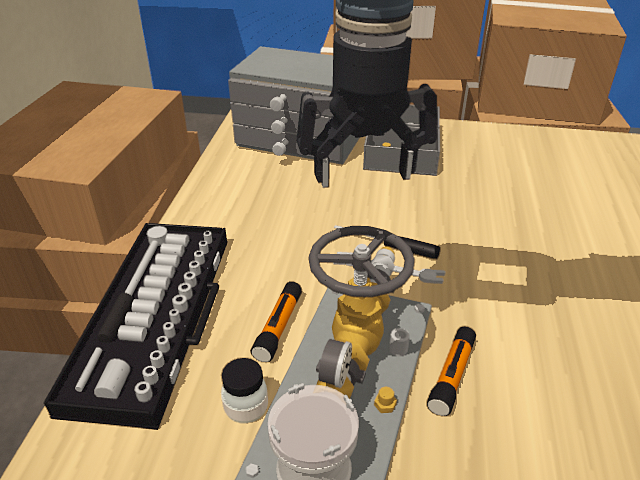

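The wrist view shows the cap nut at (317,234) and the three spokes clearly. I'll zoom in to see the hub's shape.

Run:
```python
from h import *
a=cv2.imread('pics/w1.png')[120:320,215:420]
cv2.imwrite('pics/wc.png',cv2.resize(a,None,fx=3,fy=3,interpolation=cv2.INTER_NEAREST)[:600])
c=manip.get_calibration('wrist')
print(plane('wrist',(317.5,233),.217,c))
```

```text
[0.53748125 0.02207664 0.217     ]
```

View pics/wc.png

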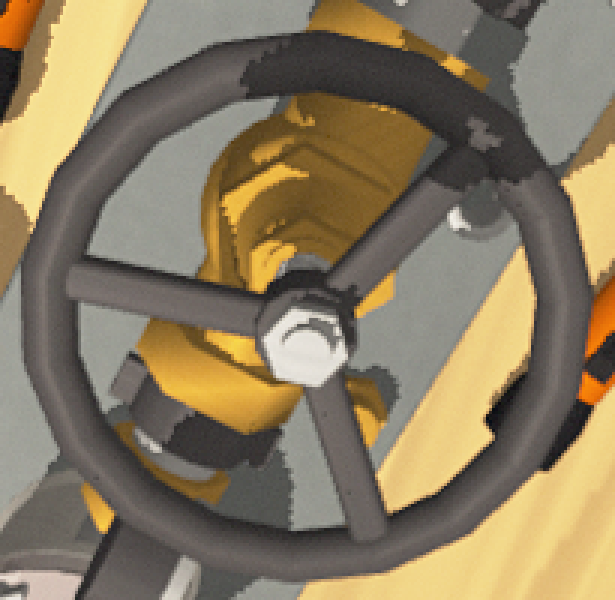

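Request:
{"name": "apply_moves", "arguments": {
  "motion": [
    [50,-0.07,0.5,0,0],
    [50,-0.07,1.2,0,0],
    [50,-0.07,1.9,0,0],
    [50,-0.07,2.3,0,0],
    [50,-0.07,2.5,0,0],
    [50,-0.07,2.5,0,0]
  ]
}}

```text
t: 2.5
tcp_pos: [0.5356, 0.0209, 0.2281]
tool_rot: [-0.408, -0.577, 0.578, 0.408]
force: [-0.5, -0.8, 0.2]
finger_gap: 0.588
```

Run:
```python
from h import *
s=manip.sense(); print(s['t'],s['tcp_pos'],s['q'][5],s['force'],s['ft_torque'])
c=manip.get_calibration('wrist'); w=manip.snapshot('wrist')[:,:,::-1]; cv2.imwrite('pics/w2.png',w)
print(plane('wrist',(317,221.3),.197))
```

```text
2.5 [0.53556061 0.02092076 0.22808978] 2.631347572115862 [-0.52155185 -0.8320211   0.16300889] [ 0.01633349  0.01958287 -0.00274369]
[ 0.54558186 -0.00591138  0.197     ]
```

View pics/w2.png

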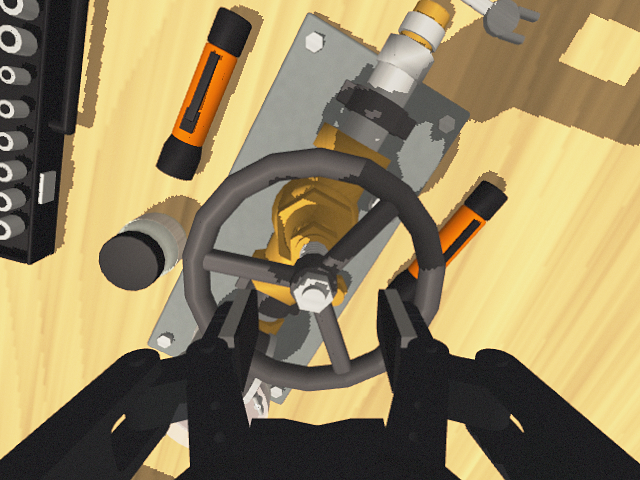

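The nut at (317,290) is centred between the jaws. Now I'll descend and close lightly on the hub.

Request:
{"name": "apply_moves", "arguments": {
  "motion": [
    [50,0.08,0.4,-0.03,0],
    [50,0.08,0.75,-0.03,0],
    [50,0.08,0.75,-0.03,0],
    [30,0.08,0.75,-0.03,0],
    [15,0.08,0.75,-0.03,0],
    [15,0.08,0.75,-0.03,0],
    [15,0.08,0.75,-0.03,0],
    [15,0.08,0.75,-0.03,0]
  ],
  "squeeze": 40
}}

```text
t: 3.55
tcp_pos: [0.5365, 0.0239, 0.207]
tool_rot: [0.409, 0.578, -0.577, -0.407]
force: [-0.4, 0.8, 6.0]
finger_gap: 0.189
```

Run:
```python
from h import *
s=manip.sense(); print(s['t'],s['tcp_pos'],s['finger_gap']*85.4,s['force'],s['ft_torque'])
w=manip.snapshot('wrist')[:,:,::-1]; cv2.imwrite('pics/w3.png',w)
w=manip.snapshot('side')[:,:,::-1]; cv2.imwrite('pics/s3.png',cv2.resize(w[200:320,290:450],None,fx=4,fy=4))
```

```text
3.55 [0.53650865 0.02393314 0.20700109] 16.163070262395035 [-0.41803591  0.80138661  6.0030628 ] [0.03759012 0.08024369 0.04002906]
```

View pics/w3.png

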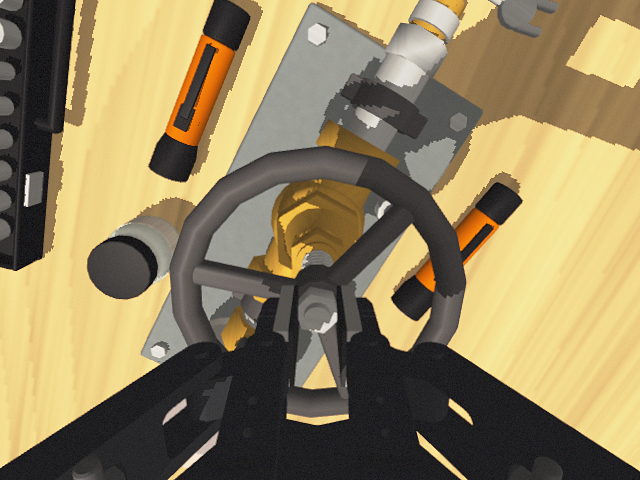

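View pics/s3.png

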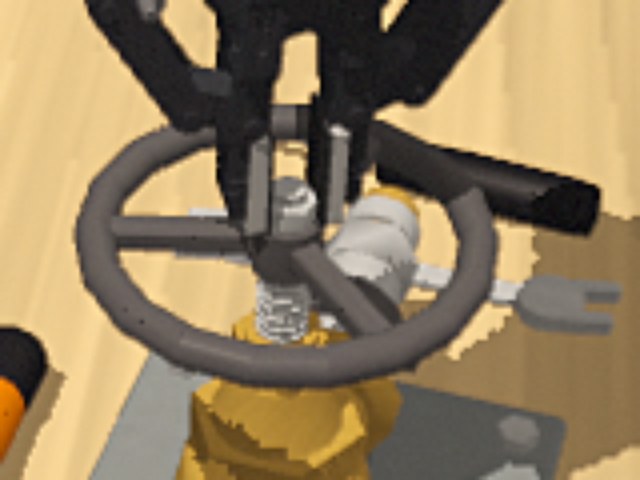

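The reported gap is 16 mm, but the jaws look wider than the nut in the picture. I'll hold the pose and see whether they have stalled.

Request:
{"name": "apply_moves", "arguments": {
  "motion": [
    [5,0,0,0,0],
    [5,0,0,0,0],
    [5,0,0,0,0]
  ],
  "squeeze": 40
}}

```text
t: 4.03
tcp_pos: [0.5365, 0.0239, 0.207]
tool_rot: [0.409, 0.578, -0.577, -0.407]
force: [-0.4, 0.2, 6.0]
finger_gap: 0.19
```

Run:
```python
from h import *
s=manip.sense(); print(s['t'],s['tcp_pos'],s['finger_gap']*85.4,s['force'],s['ft_torque'])
w=manip.snapshot('wrist')[:,:,::-1]; cv2.imwrite('pics/w4.png',cv2.resize(w[230:380,230:430],None,fx=4,fy=4))
```

```text
4.025 [0.53651093 0.02390298 0.20700086] 16.205630331637064 [-0.36638919  0.17504413  5.98147693] [0.13176235 0.12693279 0.03138034]
```

View pics/w4.png

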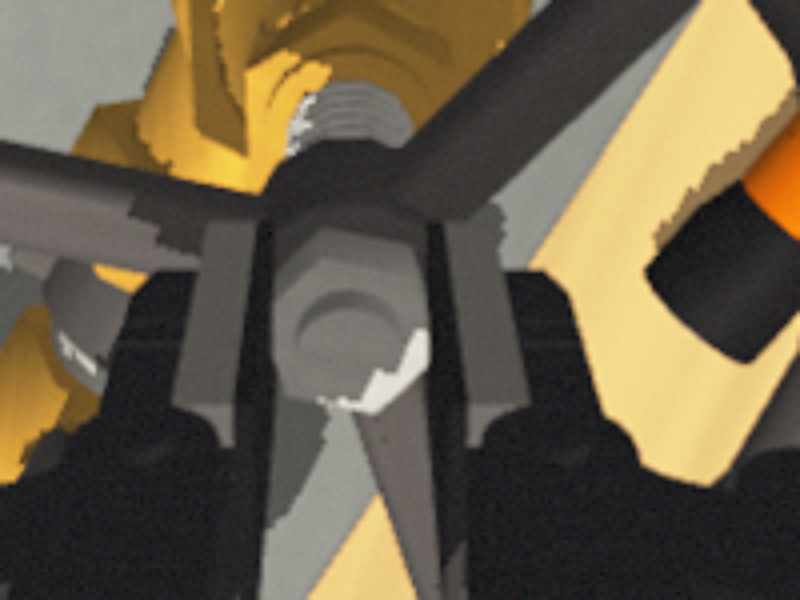

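The pads are stalled on the cap nut, which is 16 mm wide, not on the 24 mm hub. Turning that counter-clockwise could undo the nut, so I'll let go and use the spoke instead. I'll rise, align the jaws across the 126° spoke and check it from above.

Request:
{"name": "apply_moves", "arguments": {
  "motion": [
    [45,0,0,0,0],
    [45,0,0,0,0],
    [45,0,0,0,0],
    [45,0,-0.5,0,0],
    [45,0,-1.5,0,-0.8],
    [45,0,-2.5,0,-1.65],
    [45,0,-2.5,0,-1.65],
    [45,0,-2.5,0,-1.65]
  ],
  "squeeze": 30
}}

```text
t: 5.08
tcp_pos: [0.5353, 0.024, 0.2807]
tool_rot: [-0.321, -0.63, 0.63, 0.321]
force: [-0.2, -1.3, 0.2]
finger_gap: 0.525
```

Run:
```python
from h import *
s=manip.sense(); print(s['t'],s['tcp_pos'],s['finger_gap']*85.4,s['force'],s['ft_torque'])
c=manip.get_calibration('wrist'); w=manip.snapshot('wrist')[:,:,::-1]; cv2.imwrite('pics/w5.png',w)
np.savez('c5.npz',**c); t=manip.snapshot('top')[:,:,::-1]; cv2.imwrite('pics/t5.png',t)
cv2.imwrite('pics/w5c.png',cv2.resize(w[120:400,170:470],None,fx=2,fy=2,interpolation=cv2.INTER_NEAREST))
```

```text
5.075 [0.53529195 0.02403111 0.28070395] 44.86248461792339 [-0.16316868 -1.25759089  0.24195187] [-0.03453261  0.01722979  0.02581993]
```

View pics/w5c.png

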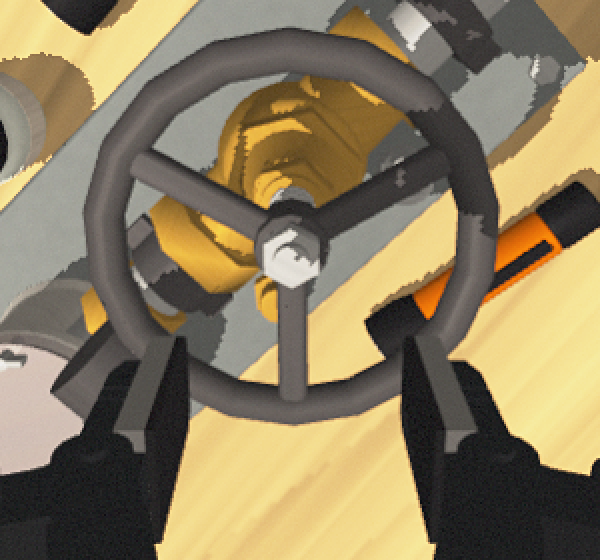

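The lower spoke runs straight down the image, parallel to the jaws' plane, from px (315,265) to (316.5,317). I'll compute its line.

Run:
```python
from h import *
from scipy.spatial.transform import Rotation as R
c=dict(np.load('c5.npz')); f=lambda x,y:(170+(x+.5)/2-.5,120+(y+.5)/2-.5)
w=cv2.imread('pics/w5c.png')
Rm=R.from_quat(manip.sense()['tool_rot']).as_matrix(); tcp=manip.sense()['tcp_pos']
print('yaw',np.degrees(np.arctan2(Rm[1,2],Rm[0,2])))
rim=[(84,215),(497,215),(290,30),(294,422),(140,90),(437,90),(118,330),(467,330)]
Q=np.array([plane('wrist',f(*p),.197,c)[:2] for p in rim])
A=np.c_[2*Q,np.ones(8)]; s=np.linalg.lstsq(A,(Q**2).sum(1),rcond=None)[0]
print('rim fit',s[:2],np.sqrt(s[2]+s[:2]@s[:2]))
print('nut',plane('wrist',f(291,252),.217,c))
h=s[:2]
P=[plane('wrist',f(*p),.2015,c) for p in((291.5,300),(292.5,380))]
d=P[1]-P[0]; print('spoke ang',np.degrees(np.arctan2(d[1],d[0])),P)
for nm,px in(('b',(293,397)),('l',(137,160)),('r',(445,165))):
    d=plane('wrist',f(*px),.199,c)[:2]-h; print(nm,np.linalg.norm(d),np.degrees(np.arctan2(d[1],d[0])))
for H in (h,np.array([.5362,.0236])):
  for ang in (126.5,):
    tgt=np.r_[H+.032*np.array([np.cos(np.radians(ang)),np.sin(np.radians(ang))]),.197-.019]
    print(tgt,'tool units',Rm.T@(tgt-tcp)/.03)
    for p in P: print('spoke pt in tool mm',Rm.T@(p-tcp)*1e3)
```

```text
yaw -143.9939676752754
rim fit [0.53625502 0.02443761] 0.06603459665358472
nut [0.53853653 0.02107502 0.217     ]
spoke ang 126.61617815281984 [array([0.52549361, 0.03890196, 0.2015    ]), array([0.5081536 , 0.06223655, 0.2015    ])]
b 0.055064789200020704 126.70618920701375
l 0.05459662812254986 5.761703815286348
r 0.05406555143941472 -115.29268475444317
[0.51722069 0.05016103 0.178     ] tool units [ 1.0447583   3.39626974 -0.04007086]
spoke pt in tool mm [17.41040139 78.36477598 -1.23615048]
spoke pt in tool mm [46.48067799 78.41369019 -0.92656784]
[0.51716567 0.04932342 0.178     ] tool units [ 1.02325021  3.39626404 -0.0221736 ]
spoke pt in tool mm [17.41040139 78.36477598 -1.23615048]
spoke pt in tool mm [46.48067799 78.41369019 -0.92656784]
```

The hub is at (0.536, 0.024) by three measurements, and the spoke lies at 126.3°. I'll grip it at r = 30 mm with a 20 mm opening so the finger backs clear the rim. First I'll go above it, then down.

Request:
{"name": "apply_moves", "arguments": {
  "motion": [
    [20,0.5,0,-0.03,0],
    [20,0.97,0,-0.03,0],
    [20,0.97,0.6,-0.03,0],
    [20,0.97,1.2,-0.03,0],
    [20,0.97,1.6,-0.03,0],
    [20,0.97,1.6,-0.03,0]
  ]
}}

```text
t: 5.92
tcp_pos: [0.5184, 0.0485, 0.2319]
tool_rot: [-0.32, -0.63, 0.631, 0.321]
force: [0.5, 1.1, 0.7]
finger_gap: 0.233
```

Run:
```python
from h import *
s=manip.sense(); print(s['t'],s['tcp_pos'],s['finger_gap']*85.4,s['force'],s['ft_torque'])
w=manip.snapshot('wrist')[:,:,::-1]; cv2.imwrite('pics/w6.png',cv2.resize(w[180:400,190:450],None,fx=3,fy=2.7))
w=manip.snapshot('side')[:,:,::-1]; cv2.imwrite('pics/s6.png',cv2.resize(w[180:320,270:450],None,fx=4,fy=4))
```

```text
5.925 [0.51837051 0.04853613 0.23191422] 19.888287696313103 [0.50384272 1.14793345 0.67956074] [0.01311325 0.01871072 0.00720953]
```

View pics/w6.png

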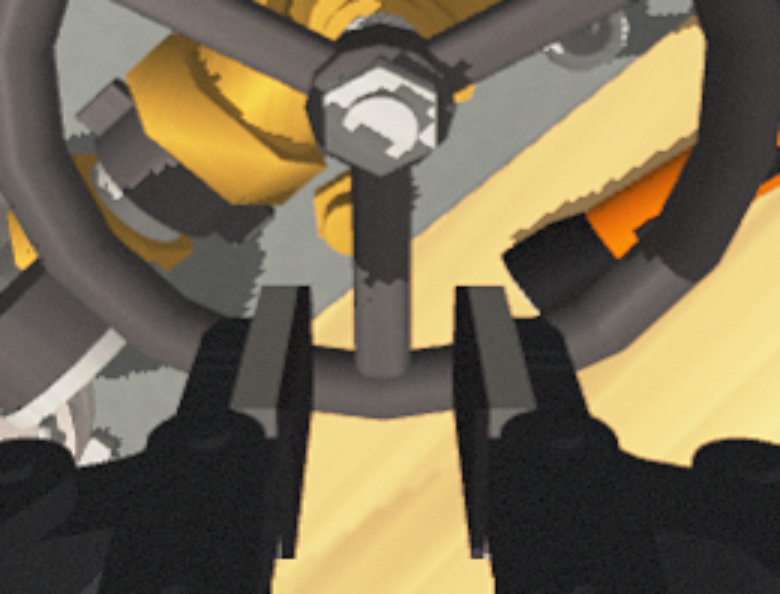

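View pics/s6.png

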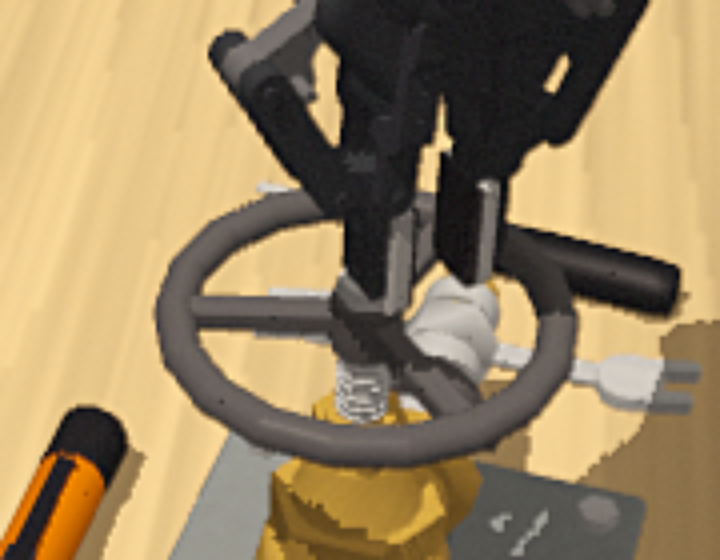

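The spoke is midway between the pads. Now I'll descend and grip it.

Request:
{"name": "apply_moves", "arguments": {
  "motion": [
    [20,0,0.5,0,0],
    [20,0,1.0,0,0],
    [20,0,1.4,0,0],
    [20,0,1.7,0,0],
    [20,0,1.7,0,0],
    [5,0,1.7,0,0],
    [5,0,1.7,0,0],
    [5,0,1.7,0,0],
    [5,0,1.7,0,0]
  ],
  "squeeze": 50
}}

```text
t: 7.15
tcp_pos: [0.5193, 0.0479, 0.1818]
tool_rot: [-0.321, -0.63, 0.63, 0.321]
force: [0.3, -0.5, -3.1]
finger_gap: 0.101
```

```bash
cat > st.py <<'E'
from h import *
from scipy.spatial.transform import Rotation as R
s=manip.sense(); Rm=R.from_quat(s['tool_rot']).as_matrix()
d=s['tcp_pos'][:2]-[.536,.024]
print('t',s['t'],'tcp',np.round(s['tcp_pos'],4),'gap',round(s['finger_gap']*85.4,1),'yaw',round(np.degrees(np.arctan2(Rm[1,2],Rm[0,2])),1),'r,ang',round(np.hypot(*d)*1e3,1),round(np.degrees(np.arctan2(d[1],d[0])),1))
print('F tool x,y,z',np.round(Rm.T@s['force'],1),'Fw',np.round(s['force'],1),'M',np.round(s['ft_torque'],2),'Mz about stem',round(s['ft_torque'][2]+d[0]*s['force'][1]-d[1]*s['force'][0],2))
E
python3 st.py
python3 - <<'E'
from h import *
w=manip.snapshot('wrist')[:,:,::-1]; cv2.imwrite('pics/w7.png',cv2.resize(w[180:400,190:450],None,fx=3,fy=2.7))
E
```

```text
t 7.15 tcp [0.5193 0.0479 0.1818] gap 8.6 yaw -143.9 r,ang 29.2 124.8
F tool x,y,z [-0.6  3.1  0.1] Fw [ 0.3 -0.5 -3.1] M [-0.11 -0.02 -0.02] Mz about stem -0.01
```

View pics/w7.png

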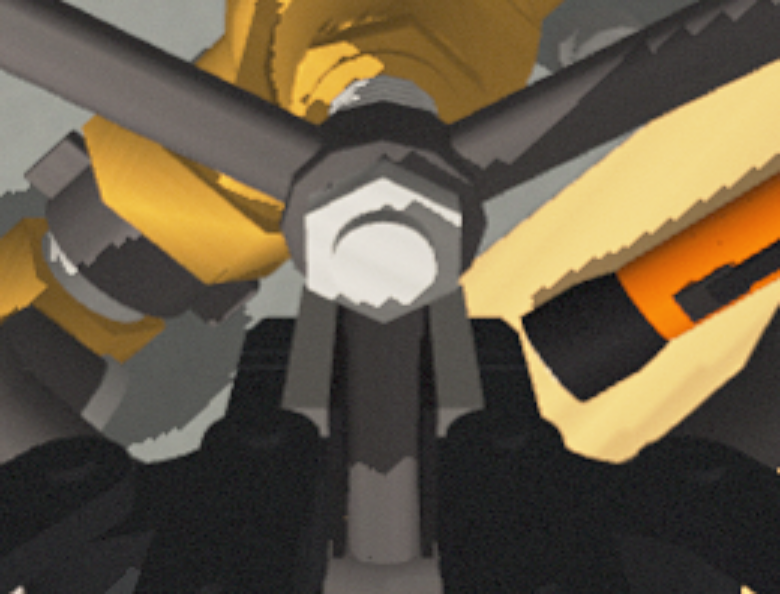

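The spoke is gripped, with a gap of about 9 mm and only small loads. First I'll turn 20° to learn the running resistance.

Request:
{"name": "apply_moves", "arguments": {
  "motion": [
    [5,-0.004,-0.006,0.087,-0.5],
    [5,-0.015,-0.011,0.174,-1.0],
    [5,-0.034,-0.017,0.259,-1.5],
    [5,-0.06,-0.022,0.342,-2.0]
  ]
}}

```text
t: 7.7
tcp_pos: [0.5124, 0.0407, 0.1825]
tool_rot: [0.206, 0.677, -0.676, -0.206]
force: [1.0, 0.7, -3.4]
finger_gap: 0.1
```

```bash
python3 st.py
```

```text
t 7.7 tcp [0.5124 0.0407 0.1825] gap 8.5 yaw -123.9 r,ang 28.9 144.7
F tool x,y,z [-0.4  3.4 -1.2] Fw [ 1.   0.7 -3.4] M [ 0.07 -0.22 -0.24] Mz about stem -0.27
```

The wheel follows, with about 0.27 N m measured about the stem. The stop is at least 144° away, so a 60° turn is safe.

Request:
{"name": "apply_moves", "arguments": {
  "motion": [
    [5,-0.004,-0.006,0.087,-0.5],
    [5,-0.015,-0.011,0.174,-1.0],
    [5,-0.034,-0.017,0.259,-1.5],
    [5,-0.06,-0.022,0.342,-2.0],
    [5,-0.094,-0.028,0.423,-2.5],
    [5,-0.134,-0.033,0.5,-3.0],
    [5,-0.181,-0.039,0.574,-3.5],
    [5,-0.234,-0.044,0.643,-4.0],
    [5,-0.293,-0.05,0.707,-4.5],
    [5,-0.357,-0.056,0.766,-5.0],
    [5,-0.426,-0.061,0.819,-5.5],
    [5,-0.5,-0.067,0.866,-6.0]
  ]
}}

```text
t: 9.2
tcp_pos: [0.5102, 0.0114, 0.1844]
tool_rot: [-0.16, 0.689, -0.688, 0.16]
force: [0.6, 2.8, -3.6]
finger_gap: 0.102
```

```bash
python3 st.py
```

```text
t 9.2 tcp [0.5102 0.0114 0.1844] gap 8.7 yaw -63.9 r,ang 28.7 -154.0
F tool x,y,z [-1.8  3.6 -2.2] Fw [ 0.6  2.8 -3.6] M [ 0.38 -0.2  -0.2 ] Mz about stem -0.27
```

Total turned: 80°. Another 50° takes it to 130°, still short of the earliest stop.

Request:
{"name": "apply_moves", "arguments": {
  "motion": [
    [5,-0.004,-0.006,0.087,-0.5],
    [5,-0.015,-0.011,0.174,-1.0],
    [5,-0.034,-0.017,0.259,-1.5],
    [5,-0.06,-0.022,0.342,-2.0],
    [5,-0.094,-0.028,0.423,-2.5],
    [5,-0.134,-0.033,0.5,-3.0],
    [5,-0.181,-0.039,0.574,-3.5],
    [5,-0.234,-0.044,0.643,-4.0],
    [5,-0.293,-0.05,0.707,-4.5],
    [5,-0.357,-0.056,0.766,-5.0]
  ]
}}

```text
t: 10.45
tcp_pos: [0.5293, -0.0042, 0.186]
tool_rot: [-0.436, 0.558, -0.556, 0.436]
force: [-0.2, 2.4, -2.5]
finger_gap: 0.101
```

```bash
python3 st.py
```

```text
t 10.45 tcp [ 0.5293 -0.0042  0.186 ] gap 8.7 yaw -13.9 r,ang 29.0 -103.4
F tool x,y,z [-2.3  2.5 -0.7] Fw [-0.2  2.4 -2.5] M [ 0.43  0.04 -0.24] Mz about stem -0.26
```

Running torque is a steady 0.26–0.27 N m. From here I'll take small steps and check each one. The first goes to 142°, still below the earliest stop.

Request:
{"name": "apply_moves", "arguments": {
  "motion": [
    [5,-0.001,-0.003,0.052,-0.3],
    [5,-0.005,-0.007,0.105,-0.6],
    [5,-0.012,-0.01,0.156,-0.9],
    [5,-0.022,-0.013,0.208,-1.2]
  ]
}}

```text
t: 10.95
tcp_pos: [0.5353, -0.0051, 0.1864]
tool_rot: [-0.491, 0.509, -0.507, 0.492]
force: [-0.2, 2.8, -1.4]
finger_gap: 0.103
```

```bash
python3 st.py
```

```text
t 10.95 tcp [ 0.5353 -0.0051  0.1864] gap 8.8 yaw -1.9 r,ang 29.1 -91.3
F tool x,y,z [-2.8  1.4 -0.3] Fw [-0.2  2.8 -1.4] M [ 0.37  0.05 -0.22] Mz about stem -0.23
```

Request:
{"name": "apply_moves", "arguments": {
  "motion": [
    [5,-0.001,-0.002,0.035,-0.2],
    [5,-0.002,-0.004,0.07,-0.4]
  ]
}}

```text
t: 11.2
tcp_pos: [0.5375, -0.0053, 0.1864]
tool_rot: [-0.509, 0.491, -0.49, 0.509]
force: [-1.3, 3.1, -2.6]
finger_gap: 0.104
```

```bash
python3 st.py
```

```text
t 11.2 tcp [ 0.5375 -0.0053  0.1864] gap 8.9 yaw 2.1 r,ang 29.4 -87.2
F tool x,y,z [-3.2  2.6 -1.2] Fw [-1.3  3.1 -2.6] M [ 0.69  0.17 -0.19] Mz about stem -0.22
```

Request:
{"name": "apply_moves", "arguments": {
  "motion": [
    [5,-0.001,-0.002,0.035,-0.2],
    [5,-0.002,-0.005,0.07,-0.4]
  ]
}}

```text
t: 11.45
tcp_pos: [0.5396, -0.0054, 0.1865]
tool_rot: [-0.526, 0.473, -0.472, 0.526]
force: [-1.4, 5.2, -2.5]
finger_gap: 0.106
```

```bash
python3 st.py
```

```text
t 11.45 tcp [ 0.5396 -0.0054  0.1865] gap 9.0 yaw 6.2 r,ang 29.6 -83.1
F tool x,y,z [-5.3  2.5 -0.8] Fw [-1.4  5.2 -2.5] M [ 0.91  0.23 -0.18] Mz about stem -0.2
```

No stop at 150°. A small radial pull of 5 N is building up, so I'll trim x inward slightly as I go.

Request:
{"name": "apply_moves", "arguments": {
  "motion": [
    [5,-0.01,-0.002,0.035,-0.2],
    [5,-0.022,-0.004,0.07,-0.4]
  ]
}}

```text
t: 11.7
tcp_pos: [0.5417, -0.0049, 0.1867]
tool_rot: [0.543, -0.454, 0.453, -0.542]
force: [-1.6, 4.0, -3.5]
finger_gap: 0.101
```

```bash
python3 st.py
```

```text
t 11.7 tcp [ 0.5417 -0.0049  0.1867] gap 8.6 yaw 10.2 r,ang 29.5 -78.9
F tool x,y,z [-4.2  3.5 -0.8] Fw [-1.6  4.  -3.5] M [ 0.76  0.34 -0.2 ] Mz about stem -0.23
```

Request:
{"name": "apply_moves", "arguments": {
  "motion": [
    [5,-0.01,-0.002,0.035,-0.2],
    [5,-0.022,-0.005,0.07,-0.4]
  ]
}}

```text
t: 11.95
tcp_pos: [0.5438, -0.0043, 0.1869]
tool_rot: [0.558, -0.435, 0.434, -0.558]
force: [-2.6, 3.3, -3.1]
finger_gap: 0.101
```

```bash
python3 st.py
```

```text
t 11.95 tcp [ 0.5438 -0.0043  0.1869] gap 8.6 yaw 14.2 r,ang 29.4 -74.6
F tool x,y,z [-3.8  3.1 -1.7] Fw [-2.6  3.3 -3.1] M [ 0.51  0.4  -0.19] Mz about stem -0.24
```

Request:
{"name": "apply_moves", "arguments": {
  "motion": [
    [5,-0.01,-0.002,0.035,-0.2],
    [5,-0.022,-0.004,0.07,-0.4]
  ]
}}

```text
t: 12.2
tcp_pos: [0.5458, -0.0035, 0.1871]
tool_rot: [0.573, -0.415, 0.415, -0.572]
force: [-4.2, 2.3, -3.5]
finger_gap: 0.107
```

```bash
python3 st.py
```

```text
t 12.2 tcp [ 0.5458 -0.0035  0.1871] gap 9.2 yaw 18.2 r,ang 29.2 -70.3
F tool x,y,z [-3.5  3.5 -3.3] Fw [-4.2  2.3 -3.5] M [ 0.3   0.56 -0.16] Mz about stem -0.25
```

Request:
{"name": "apply_moves", "arguments": {
  "motion": [
    [5,-0.005,-0.002,0.034,-0.2],
    [5,-0.012,-0.005,0.068,-0.4]
  ]
}}

```text
t: 12.45
tcp_pos: [0.5478, -0.0025, 0.1873]
tool_rot: [0.587, -0.394, 0.394, -0.587]
force: [-3.7, 0.4, -4.0]
finger_gap: 0.105
```

```bash
python3 st.py
```

```text
t 12.45 tcp [ 0.5478 -0.0025  0.1873] gap 9.0 yaw 22.2 r,ang 29.0 -66.1
F tool x,y,z [-1.8  4.  -3.2] Fw [-3.7  0.4 -4. ] M [ 0.07  0.55 -0.1 ] Mz about stem -0.19
```

Request:
{"name": "apply_moves", "arguments": {
  "motion": [
    [5,-0.003,-0.002,0.034,-0.2],
    [5,-0.006,-0.005,0.068,-0.4]
  ]
}}

```text
t: 12.7
tcp_pos: [0.5497, -0.0015, 0.1875]
tool_rot: [0.601, -0.374, 0.374, -0.6]
force: [-3.3, -1.5, -3.9]
finger_gap: 0.1
```

```bash
python3 st.py
```

```text
t 12.7 tcp [ 0.5497 -0.0015  0.1875] gap 8.6 yaw 26.2 r,ang 29.0 -61.8
F tool x,y,z [-0.1  3.9 -3.7] Fw [-3.3 -1.5 -3.9] M [-0.13  0.61 -0.13] Mz about stem -0.24
```

Request:
{"name": "apply_moves", "arguments": {
  "motion": [
    [5,-0.001,-0.003,0.034,-0.2],
    [5,-0.003,-0.006,0.068,-0.4]
  ]
}}

```text
t: 12.95
tcp_pos: [0.5515, -0.0005, 0.1877]
tool_rot: [0.613, -0.352, 0.353, -0.613]
force: [-2.9, -1.3, -4.0]
finger_gap: 0.101
```

```bash
python3 st.py
```

```text
t 12.95 tcp [ 5.515e-01 -5.000e-04  1.877e-01] gap 8.6 yaw 30.2 r,ang 28.9 -57.6
F tool x,y,z [-0.3  4.  -3.1] Fw [-2.9 -1.3 -4. ] M [-0.26  0.59 -0.14] Mz about stem -0.23
```

Request:
{"name": "apply_moves", "arguments": {
  "motion": [
    [5,-0.001,-0.003,0.034,-0.2],
    [5,-0.003,-0.006,0.068,-0.4]
  ]
}}

```text
t: 13.2
tcp_pos: [0.5532, 0.0008, 0.1878]
tool_rot: [0.625, -0.331, 0.331, -0.625]
force: [-4.1, -2.0, -4.6]
finger_gap: 0.104
```

```bash
python3 st.py
```

```text
t 13.2 tcp [0.5532 0.0008 0.1878] gap 8.9 yaw 34.2 r,ang 28.9 -53.5
F tool x,y,z [-0.6  4.6 -4.5] Fw [-4.1 -2.  -4.6] M [-0.47  0.61 -0.03] Mz about stem -0.16
```

Request:
{"name": "apply_moves", "arguments": {
  "motion": [
    [5,-0.001,-0.002,0.034,-0.2],
    [5,-0.003,-0.004,0.068,-0.4]
  ]
}}

```text
t: 13.45
tcp_pos: [0.5549, 0.002, 0.1879]
tool_rot: [0.636, -0.309, 0.309, -0.636]
force: [-4.1, -2.5, -4.8]
finger_gap: 0.103
```

```bash
python3 st.py
```

```text
t 13.45 tcp [0.5549 0.002  0.1879] gap 8.8 yaw 38.2 r,ang 29.0 -49.4
F tool x,y,z [-0.6  4.8 -4.8] Fw [-4.1 -2.5 -4.8] M [-0.49  0.57 -0.09] Mz about stem -0.22
```

Request:
{"name": "apply_moves", "arguments": {
  "motion": [
    [5,-0.001,-0.002,0.034,-0.2],
    [5,-0.003,-0.004,0.068,-0.4]
  ]
}}

```text
t: 13.7
tcp_pos: [0.5564, 0.0034, 0.1881]
tool_rot: [0.647, -0.286, 0.287, -0.646]
force: [-3.4, -2.9, -5.0]
finger_gap: 0.102
```

```bash
python3 st.py
```

```text
t 13.7 tcp [0.5564 0.0034 0.1881] gap 8.7 yaw 42.2 r,ang 29.0 -45.2
F tool x,y,z [-0.1  5.  -4.5] Fw [-3.4 -2.9 -5. ] M [-0.54  0.63 -0.12] Mz about stem -0.25
```

Request:
{"name": "apply_moves", "arguments": {
  "motion": [
    [5,-0.001,-0.002,0.034,-0.2],
    [5,-0.003,-0.004,0.068,-0.4]
  ]
}}

```text
t: 13.95
tcp_pos: [0.5579, 0.0048, 0.1882]
tool_rot: [0.656, -0.264, 0.264, -0.656]
force: [-3.9, -3.4, -3.7]
finger_gap: 0.106
```

```bash
python3 st.py
```

```text
t 13.95 tcp [0.5579 0.0048 0.1882] gap 9.0 yaw 46.2 r,ang 29.1 -41.2
F tool x,y,z [-0.4  3.7 -5.1] Fw [-3.9 -3.4 -3.7] M [-0.62  0.55 -0.06] Mz about stem -0.21
```

190° so far, with no stop yet.

Request:
{"name": "apply_moves", "arguments": {
  "motion": [
    [5,-0.001,-0.002,0.034,-0.2],
    [5,-0.003,-0.004,0.068,-0.4]
  ]
}}

```text
t: 14.2
tcp_pos: [0.5592, 0.0064, 0.1883]
tool_rot: [0.665, -0.241, 0.241, -0.665]
force: [-3.9, -3.8, -4.2]
finger_gap: 0.102
```

```bash
python3 st.py
```

```text
t 14.2 tcp [0.5592 0.0064 0.1883] gap 8.7 yaw 50.2 r,ang 29.2 -37.2
F tool x,y,z [-0.6  4.2 -5.4] Fw [-3.9 -3.8 -4.2] M [-0.65  0.58 -0.06] Mz about stem -0.22
```

Request:
{"name": "apply_moves", "arguments": {
  "motion": [
    [5,-0.001,-0.002,0.034,-0.2],
    [5,-0.003,-0.004,0.068,-0.4]
  ]
}}

```text
t: 14.45
tcp_pos: [0.5605, 0.008, 0.1885]
tool_rot: [0.673, -0.217, 0.217, -0.673]
force: [-4.4, -3.6, -5.0]
finger_gap: 0.106
```

```bash
python3 st.py
```

```text
t 14.45 tcp [0.5605 0.008  0.1885] gap 9.1 yaw 54.2 r,ang 29.2 -33.2
F tool x,y,z [-1.5  5.  -5.5] Fw [-4.4 -3.6 -5. ] M [-0.71  0.61 -0.09] Mz about stem -0.25
```

Request:
{"name": "apply_moves", "arguments": {
  "motion": [
    [5,-0.002,-0.002,0.034,-0.2],
    [5,-0.005,-0.004,0.068,-0.4]
  ]
}}

```text
t: 14.7
tcp_pos: [0.5616, 0.0097, 0.1886]
tool_rot: [0.68, -0.194, 0.194, -0.68]
force: [-3.9, -3.9, -4.5]
finger_gap: 0.1
```

```bash
python3 st.py
```

```text
t 14.7 tcp [0.5616 0.0097 0.1886] gap 8.5 yaw 58.2 r,ang 29.3 -29.2
F tool x,y,z [-1.2  4.5 -5.4] Fw [-3.9 -3.9 -4.5] M [-0.7   0.59 -0.04] Mz about stem -0.2
```

Request:
{"name": "apply_moves", "arguments": {
  "motion": [
    [5,-0.002,-0.002,0.034,-0.2],
    [5,-0.005,-0.004,0.068,-0.4]
  ]
}}

```text
t: 14.95
tcp_pos: [0.5626, 0.0115, 0.1887]
tool_rot: [0.686, -0.17, 0.17, -0.686]
force: [-3.1, -3.9, -4.6]
finger_gap: 0.101
```

```bash
python3 st.py
```

```text
t 14.95 tcp [0.5626 0.0115 0.1887] gap 8.6 yaw 62.2 r,ang 29.4 -25.2
F tool x,y,z [-0.9  4.6 -4.9] Fw [-3.1 -3.9 -4.6] M [-0.76  0.57 -0.06] Mz about stem -0.2
```

Request:
{"name": "apply_moves", "arguments": {
  "motion": [
    [5,-0.002,-0.002,0.034,-0.2],
    [5,-0.005,-0.004,0.068,-0.4]
  ]
}}

```text
t: 15.2
tcp_pos: [0.5634, 0.0133, 0.1888]
tool_rot: [0.692, -0.146, 0.146, -0.692]
force: [-3.5, -4.7, -4.3]
finger_gap: 0.102
```

```bash
python3 st.py
```

```text
t 15.2 tcp [0.5634 0.0133 0.1888] gap 8.8 yaw 66.2 r,ang 29.4 -21.2
F tool x,y,z [-1.3  4.3 -5.7] Fw [-3.5 -4.7 -4.3] M [-0.71  0.55 -0.05] Mz about stem -0.22
```

210°, still running freely at about 0.2 N m.

Request:
{"name": "apply_moves", "arguments": {
  "motion": [
    [5,-0.002,-0.002,0.034,-0.2],
    [5,-0.005,-0.005,0.068,-0.4]
  ]
}}

```text
t: 15.45
tcp_pos: [0.5642, 0.0153, 0.189]
tool_rot: [0.697, -0.121, 0.122, -0.696]
force: [-3.4, -4.4, -5.4]
finger_gap: 0.101
```

```bash
python3 st.py
```

```text
t 15.45 tcp [0.5642 0.0153 0.189 ] gap 8.7 yaw 70.2 r,ang 29.5 -17.2
F tool x,y,z [-1.7  5.4 -5.3] Fw [-3.4 -4.4 -5.4] M [-0.75  0.54 -0.06] Mz about stem -0.21
```

Request:
{"name": "apply_moves", "arguments": {
  "motion": [
    [5,-0.002,-0.002,0.034,-0.2],
    [5,-0.005,-0.004,0.068,-0.4]
  ]
}}

```text
t: 15.7
tcp_pos: [0.5648, 0.0172, 0.1891]
tool_rot: [0.701, -0.097, 0.097, -0.7]
force: [-2.8, -4.1, -6.2]
finger_gap: 0.103
```

```bash
python3 st.py
```

```text
t 15.7 tcp [0.5648 0.0172 0.1891] gap 8.8 yaw 74.2 r,ang 29.6 -13.3
F tool x,y,z [-1.5  6.2 -4.7] Fw [-2.8 -4.1 -6.2] M [-0.74  0.49 -0.05] Mz about stem -0.18
```

Request:
{"name": "apply_moves", "arguments": {
  "motion": [
    [5,-0.003,-0.002,0.034,-0.2],
    [5,-0.006,-0.003,0.068,-0.4]
  ]
}}

```text
t: 15.95
tcp_pos: [0.5652, 0.0192, 0.1892]
tool_rot: [0.704, -0.072, 0.073, -0.703]
force: [-3.5, -4.1, -5.2]
finger_gap: 0.105
```

```bash
python3 st.py
```

```text
t 15.95 tcp [0.5652 0.0192 0.1892] gap 8.9 yaw 78.2 r,ang 29.6 -9.4
F tool x,y,z [-2.6  5.2 -4.7] Fw [-3.5 -4.1 -5.2] M [-0.76  0.47 -0.07] Mz about stem -0.21
```

Request:
{"name": "apply_moves", "arguments": {
  "motion": [
    [5,-0.004,-0.002,0.034,-0.2],
    [5,-0.008,-0.003,0.068,-0.4]
  ]
}}

```text
t: 16.2
tcp_pos: [0.5656, 0.0211, 0.1893]
tool_rot: [0.706, -0.048, 0.049, -0.705]
force: [-3.0, -3.7, -4.2]
finger_gap: 0.101
```

```bash
python3 st.py
```

```text
t 16.2 tcp [0.5656 0.0211 0.1893] gap 8.7 yaw 82.2 r,ang 29.7 -5.6
F tool x,y,z [-2.5  4.2 -4.1] Fw [-3.  -3.7 -4.2] M [-0.77  0.47 -0.11] Mz about stem -0.23
```

Request:
{"name": "apply_moves", "arguments": {
  "motion": [
    [5,-0.004,-0.002,0.035,-0.2],
    [5,-0.008,-0.004,0.069,-0.4]
  ]
}}

```text
t: 16.45
tcp_pos: [0.5657, 0.0232, 0.1895]
tool_rot: [0.707, -0.023, 0.024, -0.706]
force: [-2.8, -3.9, -5.4]
finger_gap: 0.105
```

```bash
python3 st.py
```

```text
t 16.45 tcp [0.5657 0.0232 0.1895] gap 9.0 yaw 86.2 r,ang 29.7 -1.6
F tool x,y,z [-2.6  5.4 -4.1] Fw [-2.8 -3.9 -5.4] M [-0.8   0.44 -0.08] Mz about stem -0.19
```

230° so far.

Request:
{"name": "apply_moves", "arguments": {
  "motion": [
    [5,-0.004,-0.002,0.035,-0.2],
    [5,-0.008,-0.004,0.069,-0.4]
  ]
}}

```text
t: 16.7
tcp_pos: [0.5657, 0.0252, 0.1896]
tool_rot: [0.707, 0.002, -0.001, -0.707]
force: [-2.4, -4.5, -5.7]
finger_gap: 0.103
```

```bash
python3 st.py
```

```text
t 16.7 tcp [0.5657 0.0252 0.1896] gap 8.8 yaw 90.2 r,ang 29.7 2.3
F tool x,y,z [-2.4  5.7 -4.4] Fw [-2.4 -4.5 -5.7] M [-0.82  0.41 -0.09] Mz about stem -0.22
```

Request:
{"name": "apply_moves", "arguments": {
  "motion": [
    [5,-0.004,-0.002,0.035,-0.2],
    [5,-0.008,-0.003,0.069,-0.4]
  ]
}}

```text
t: 16.95
tcp_pos: [0.5656, 0.0272, 0.1897]
tool_rot: [0.707, 0.026, -0.025, -0.706]
force: [-1.0, -4.7, -4.9]
finger_gap: 0.103
```

```bash
python3 st.py
```

```text
t 16.95 tcp [0.5656 0.0272 0.1897] gap 8.8 yaw 94.2 r,ang 29.8 6.2
F tool x,y,z [-1.4  4.9 -4.6] Fw [-1.  -4.7 -4.9] M [-0.88  0.35 -0.09] Mz about stem -0.22
```

Request:
{"name": "apply_moves", "arguments": {
  "motion": [
    [5,-0.003,-0.002,0.035,-0.2],
    [5,-0.006,-0.004,0.069,-0.4]
  ]
}}

```text
t: 17.2
tcp_pos: [0.5653, 0.0292, 0.1898]
tool_rot: [0.706, 0.051, -0.05, -0.705]
force: [-2.8, -5.3, -6.2]
finger_gap: 0.108
```

```bash
python3 st.py
```

```text
t 17.2 tcp [0.5653 0.0292 0.1898] gap 9.2 yaw 98.2 r,ang 29.8 10.0
F tool x,y,z [-3.6  6.2 -4.9] Fw [-2.8 -5.3 -6.2] M [-0.92  0.34 -0.18] Mz about stem -0.33
```

Torque is up to 0.33 N m at 242°, possibly the start of the stop. I'll take a 2° step.

Request:
{"name": "apply_moves", "arguments": {
  "motion": [
    [5,-0.002,-0.001,0.017,-0.1],
    [5,-0.004,-0.002,0.034,-0.2]
  ]
}}

```text
t: 17.45
tcp_pos: [0.5652, 0.03, 0.1899]
tool_rot: [0.705, 0.063, -0.062, -0.704]
force: [-2.1, -6.0, -5.7]
finger_gap: 0.105
```

```bash
python3 st.py
```

```text
t 17.45 tcp [0.5652 0.03   0.1899] gap 8.9 yaw 100.1 r,ang 29.8 11.6
F tool x,y,z [-3.1  5.7 -5.6] Fw [-2.1 -6.  -5.7] M [-1.01  0.32 -0.39] Mz about stem -0.55
```

The torque climbs about 0.11 N m per degree, consistent with 7° per N m plus some arm give. One more 1° step to confirm, which stays well below 1 N m.

Request:
{"name": "apply_moves", "arguments": {
  "motion": [
    [5,-0.002,-0.001,0.017,-0.1],
    [5,-0.002,-0.001,0.017,-0.1]
  ]
}}

```text
t: 17.7
tcp_pos: [0.5651, 0.0304, 0.1899]
tool_rot: [0.704, 0.069, -0.067, -0.703]
force: [-1.7, -5.5, -6.5]
finger_gap: 0.1
```

```bash
python3 st.py
```

```text
t 17.7 tcp [0.5651 0.0304 0.1899] gap 8.5 yaw 101.1 r,ang 29.8 12.4
F tool x,y,z [-2.7  6.5 -5. ] Fw [-1.7 -5.5 -6.5] M [-0.99  0.29 -0.43] Mz about stem -0.58
```

The stop is confirmed at 0.58 N m, with contact at about yaw 98°. Next I'll ease back clockwise 93° of tool angle, which is 90° from the stop plus the wind-up, in two checked parts.

Request:
{"name": "apply_moves", "arguments": {
  "motion": [
    [5,-0.002,0.004,-0.07,0.4],
    [5,-0.01,0.009,-0.139,0.8],
    [5,-0.022,0.013,-0.208,1.2],
    [5,-0.039,0.018,-0.276,1.6],
    [5,-0.06,0.022,-0.342,2.0],
    [5,-0.086,0.027,-0.407,2.4],
    [5,-0.117,0.031,-0.469,2.8],
    [5,-0.152,0.036,-0.53,3.2],
    [5,-0.191,0.04,-0.588,3.6],
    [5,-0.234,0.044,-0.643,4.0],
    [5,-0.281,0.049,-0.695,4.4],
    [5,-0.331,0.053,-0.743,4.8]
  ]
}}

```text
t: 19.2
tcp_pos: [0.56, 0.0076, 0.1886]
tool_rot: [-0.67, 0.223, -0.225, 0.671]
force: [-0.8, -1.3, -4.5]
finger_gap: 0.106
```

```bash
python3 st.py
```

```text
t 19.2 tcp [0.56   0.0076 0.1886] gap 9.0 yaw 53.1 r,ang 29.0 -34.3
F tool x,y,z [ 0.1  4.5 -1.5] Fw [-0.8 -1.3 -4.5] M [-0.38  0.24  0.23] Mz about stem 0.19
```

Torque is +0.19 N m and the forces are low. The remaining 45° follows.

Request:
{"name": "apply_moves", "arguments": {
  "motion": [
    [5,-0.002,0.004,-0.07,0.4],
    [5,-0.01,0.009,-0.139,0.8],
    [5,-0.022,0.013,-0.208,1.2],
    [5,-0.039,0.018,-0.276,1.6],
    [5,-0.06,0.022,-0.342,2.0],
    [5,-0.086,0.027,-0.407,2.4],
    [5,-0.117,0.031,-0.469,2.8],
    [5,-0.152,0.036,-0.53,3.2],
    [5,-0.191,0.04,-0.588,3.6],
    [5,-0.234,0.044,-0.643,4.0],
    [5,-0.293,0.05,-0.707,4.5],
    [5,-0.293,0.05,-0.707,4.5]
  ]
}}

```text
t: 20.7
tcp_pos: [0.5406, -0.004, 0.1872]
tool_rot: [-0.533, 0.462, -0.464, 0.535]
force: [0.1, -1.5, -4.3]
finger_gap: 0.103
```

```bash
python3 st.py
```

```text
t 20.7 tcp [ 0.5406 -0.004   0.1872] gap 8.8 yaw 8.2 r,ang 28.4 -80.6
F tool x,y,z [ 1.5  4.3 -0.1] Fw [ 0.1 -1.5 -4.3] M [-0.28 -0.06  0.1 ] Mz about stem 0.1
```

The wheel is a quarter turn back from the stop (yaw 8.2° against 98°). I'll open to 20 mm so the fingers stay clear of the rim, rise, and check.

Request:
{"name": "apply_moves", "arguments": {
  "motion": [
    [20,0,0,0,0],
    [20,0,0,0,0],
    [20,0,0,0,0],
    [20,0,0,0,0],
    [20,0,-0.5,0,0],
    [20,0,-1.2,0,0],
    [20,0,-2.0,0,0],
    [20,0,-3.0,0,0],
    [20,0,-4.0,0,0],
    [20,0,-4.0,0,0]
  ]
}}

```text
t: 21.95
tcp_pos: [0.5406, -0.0045, 0.3102]
tool_rot: [-0.533, 0.461, -0.466, 0.535]
force: [-0.1, -0.9, -0.3]
finger_gap: 0.236
```

```bash
python3 st.py
python3 - <<'E'
from h import *
c=manip.get_calibration('wrist'); w=manip.snapshot('wrist')[:,:,::-1]; cv2.imwrite('pics/w9.png',w); np.savez('c9.npz',**c)
cv2.imwrite('pics/s9.png',manip.snapshot('side')[:,:,::-1]); cv2.imwrite('pics/t9.png',manip.snapshot('top')[:,:,::-1])
E
```

```text
t 21.95 tcp [ 0.5406 -0.0045  0.3102] gap 20.2 yaw 8.1 r,ang 28.9 -80.9
F tool x,y,z [ 0.9  0.3 -0.2] Fw [-0.1 -0.9 -0.3] M [0.01 0.01 0.02] Mz about stem 0.02
```

View pics/w9.png

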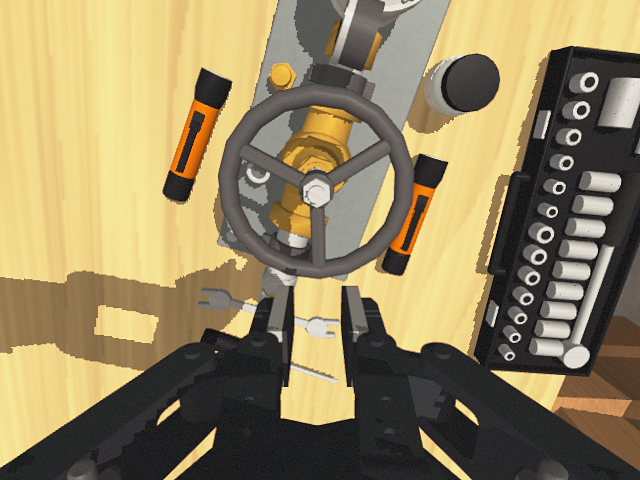

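View pics/s9.png

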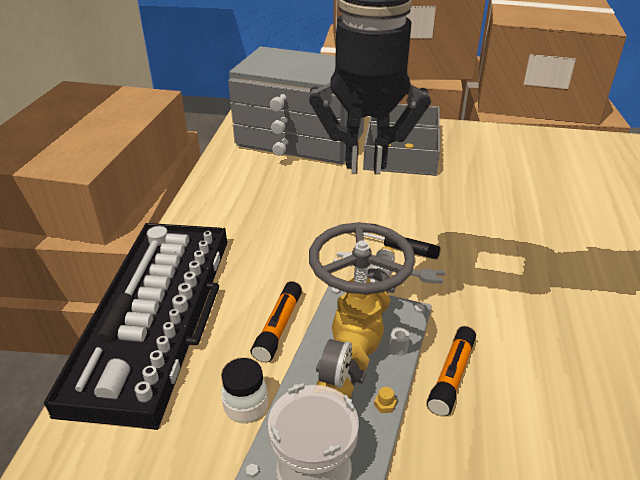

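The wrist picture shows the gripped spoke running straight down from (317,210) to (319,262), so it lies at -82°, a net +152° from the start as intended. In the side view the torches, jar, plug and spanner are where they were, and the gripper is clear. I'll hand the job in.

Run:
```python
import cv2,numpy as np
a=cv2.imread('pics/side0.png').astype(int);b=cv2.imread('pics/s9.png').astype(int)
d=np.abs(a-b).max(2)>60
for n,(x0,x1,y0,y1) in dict(torchA=(245,305,280,365),torchB=(420,480,320,420),grease=(215,275,355,425),plug=(370,400,385,415)).items(): print(n,d[y0:y1,x0:x1].mean().round(3))
from station import manip
print(manip.sign_off())
```

```text
torchA 0.0
torchB 0.006
grease 0.0
plug 0.0
the job is handed in; nothing more can be done
None
```

I opened the valve to its stop, eased the wheel back a quarter turn and let go, then handed the job in at about 22 s.

- **Opening:** I gripped one spoke and turned the wheel about 242° counter-clockwise, rising with it. Running torque was a steady 0.16–0.27 N m. At the stop it climbed steeply (0.33, 0.55, 0.58 N m), and I went no further, so it stayed well under the 1 N m limit.
- **Easing back:** I turned the tool 93° clockwise, which is 90° from the stop plus about 3° of wind-up. I placed the stop's contact angle from the torque climb, so that quarter turn is good to a degree or two.
- **Last checks:** The wrist picture puts the spoke at -82°, a net 152° from where it started, as intended. The gripper was clear of the wheel with no force on it. Comparing side pictures from before and after, the torches, grease jar and plug showed almost no change. I checked the spanner only by eye, and did not check the screwdriver or socket separately.
- **False start:** I first closed the jaws on what I took for the hub, but it was the cap nut. I let go without turning it and moved to the spoke.

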